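# Shut the hinged printing screen and snap its hook onto the eye

### The arm

A 6-joint arm with a two-finger parallel gripper is mounted at the origin on the work surface; the furniture and walls round the work are solid. World frame = base frame: x ahead of the robot, y to its left, z up, the work surface at z = 0. Lengths are in m, angles in degrees, forces in N, time in s.
With the tool pointing down it reaches from about 0.3 to 0.75 m from the base axis. Payload 8.5 kg.
Tool frame: the origin (TCP) lies on the centre line of the jaws, within the pads' length; the fingertips stand 11 mm ahead of it and the grasp point (between the pads) lies 8 mm behind it; z points along the fingers, y is the line along which they close (so a half turn about z gives the same grasp; the last joint's range is limited). The gripper opens to 85 mm and grips with 20 to 120 N. Pads are 22 mm wide; open, the fingers measure 114 mm over their backs; the gripper's body (76 mm by 85 mm) begins 54 mm behind the grasp point. The pads swing forward as they close: fully open they stand 13 mm farther back than shut.
Start: joints at [56.362, 21.807, 74.336, -0, 83.858, -12.336], TCP at [0.2, 0.512, 0.242] pointing down, gripper open.
Joint ranges: [-178.18, 178.18], [-50.72, 133.34], [12.68, 142.11], [-81.47, 261.47], [9.98, 163.14], [-165.26, 165.26]. Speed limits (degrees/s): [136.94, 136.94, 180, 180, 180, 180].

### API

Orientations are given as a 3x3 rotation matrix whose columns are the frame's x, y, z axes.
In Python, from rig import env gives the robot as it stands.
- The arm moves only by the shell command python3 nudge.py [FORCE], which reads ROWS from standard input. ROWS is a JSON list of rows, 1 to 10 of them, each written [[dx, dy, dz], turn, opening]: dx, dy, dz in mm, then a turn about the tool's z in units of 10 degrees, then the finger opening in m; each row shifts and turns the commanded pose from where the row before left it, along the tool's axes as they then stand; what a row does not reach is not made up. A row lasts 1/10 s, in which the tool goes at most 0.05 m and 8.59 degrees, less where a joint would pass 70% of its speed; a pose out of reach is approached as far as the arm can. The fingers move at their own pace and stop on an object; FORCE is the grip in N (left out, the last holds). Time passes only in rows, so rows that do not move let the fingers close. It prints the time, the measured TCP pose, the force, the opening and the grip force at its end. Input that does not fit is refused with a message, and nothing moves.
- env.observe(): the state, without advancing time (a new reading comes with each control period).
- env.get_image(name): name is "scene" or "top"; returns a dict with "pixels" (384x512x3 uint8, red, green, blue), "K" (3x3 intrinsics, pixels), "distortion" ([k1, k2, p1, p2, k3] as OpenCV has them; the pictures are not rectified), "extrinsics" (4x4, takes a point from world to camera coordinates). Camera axes: x right, y down, z forward; pixel columns grow to the right and rows downward; lengths in m; the calibration is good to about 2 mm. A picture is of the moment at which its call begins. There is no depth.
- env.close_job(): hands the job in; it is judged then, once.
The state is a dict: "time_s": time; "q": joint angles; "qvel": joint speeds; "joint_efforts": joint torques, N m; "position": TCP position; "tool_rot": TCP orientation; "ft_force": force on the tool from outside, world axes, zero at the start; "wrist_torque": the same for the moment, N m; "grip_width": finger opening in m; "gripper_force": force on a finger pad.
Only numpy, scipy, OpenCV 4.12 (cv2) and the standard library are available. Lean on these libraries where they do the work, as an engineer would, in place of code of your own. Each camera call takes 0.05 s, during which the arm holds its last target. There are 200 camera calls.

### The job

Shut up the screen-printing board for the day: stand the brown jar that was left on the bed upright on the table beside the board, move whatever stands in the swing of the snap hook out of its way, lower the hinged screen onto the bed without letting it slam, then swing the hook against the steel eye on the frame until its sprung gate is pushed in and snaps shut behind the eye. Every jar and bottle stays upright and ends standing on the table; leave the yellow and the crimson bottles on the left of the board where they are.

Things in the scene. Friction and masses are not known exactly. Their poses are not given: they have to be found in the camera images.
- press: Plywood printing board 290 x 300 x 18 mm, fixed on the table; origin on the table. Axes: x away from the robot at yaw 0, y left, z up; 'board' numbers are mm in this frame. It covers x -150 to 140, y -160 to 140; white bed (top z 19.5) x -108 to 92, y -105 to 105. Pillar of the hook: 18 mm steel post at (50, -140), top z 51.
- screen (a joint): Hinge (rad) of the wooden screen frame: axis along board y at x 113, z 31. 0 = shut: rails (24 wide, 20 high) at board x -100 to 100, y -120 to 120, z 21 to 41, mesh between. Grows as the near edge goes up and back; starts 1.25 to 1.55, nearly upright, top face away from the robot. Stiff: stays anywhere, 1 to 4 N at the free edge moves it. A jar on the bed keeps it open.
- screen_edge (a point): Middle of the top face of the free-edge rail (24 mm wide), 201 mm from the hinge axis and 10 mm above its plane. z = normal of the top face, y = along the hinge, x = towards the hinge. Push on the top face here to lower the screen.
- eye (a point): Steel eye on the frame's right rail near the free edge: upright staple of 7 mm bar, two legs 38 mm apart along the rail, bow 29 to 36 mm above the rail. The point is on the leg nearer the hinge, which the hook closes round, at hook height; screen shut: board (-60, -108, 58). Turns with the screen.
- hook (a joint): Swing (rad) of the aluminium snap hook about its pillar. 0 = points along board -y (off to the right); grows clockwise from above, towards board -x (1.57), then the eye. Starts -0.4 to 0.15, limits -0.5 and 2.2; slight friction, stays put. Screen shut: gate meets the eye at 1.64, the leg clears the gate at 1.91 and it snaps, loop back meets the leg at 2.02. Clipped: over 1.7 and gate shut.
- hook_pivot (a point): Centre of the hook's pivot at board (50, -140, 58). The hook is a level part of 8 mm bar at z 54 to 62, reaching 144 mm from here: shank, then a closed loop from 58 mm outward, 52 mm wide. Things taller than 54 mm within 175 mm of the pivot on its way block it. It cannot pass through the screen, and the screen cannot shut on a hook lying over it.
- hook_back (a point): Middle of the loop's trailing side, a straight 8 mm bar from 82 to 122 mm out, its axis 26 mm behind the shank's line; this point is 102 mm out. x = along the shank outward, y = trailing side, z up. Push the bar here from the +y side to sweep the hook.
- gate (a joint): Steel spring gate on the leading side of the loop, 34 mm long, hinged 82 mm out: 0 = shut, grows (to 1.1 rad) as it is pushed inward; 2 to 4 N at its tip.
- jar_brown: Pigment jar, brown with white lid, 52 mm diameter, 55 high, 0.1 to 0.25 kg; origin at the centre of its underside. Starts on the near half of the bed.
- jar_navy: Pigment jar, dark blue with black lid, 56 mm diameter, 63 high, 0.1 to 0.25 kg; origin at the centre of its underside. On the table right of the board. One of this, jar_green and dropper stands in the swing of the hook, the other two outside it.
- jar_green: Pigment jar, green with mustard lid, 52 mm diameter, 71 high, 0.1 to 0.25 kg; origin at the centre of its underside. On the table right of the board.
- dropper: Small brown glass dropper bottle with a label and a black rubber bulb, 33 mm diameter up to 70 mm high, neck and bulb (24 mm, then 13 mm) to 102; 0.07 kg; origin at the centre of its underside. On the table right of the board.
- bottle_yellow: Yellow squeeze bottle, 53 mm diameter, 160 high, on the table close to the left edge of the board; origin at the centre of its underside. To be left alone.
- bottle_crimson: Crimson squeeze bottle, 53 mm diameter, 160 high, on the table close to the left edge of the board, nearer the robot; origin at the centre of its underside. To be left alone.

How it is judged (in metres and radians):
On the way, in this order (a step that is already met when the one before it is completed fails the run):
1. the brown jar stands upright on the table, off the board (height (world z) of jar_brown below 0.008 m and angle between jar_brown's own z axis and vertical below 0.12 rad and linear speed of jar_brown below 0.02 m/s), for 0.2 s.
2. the screen lies shut on the bed (value of joint screen below 0.03 rad), for 0.2 s.
3. with the screen shut, the gate is pushed in against the eye (value of joint screen below 0.03 rad and value of joint gate above 0.25 rad and value of joint hook above 1.6 rad).
At the end, for the whole second after the job is handed in: Screen shut (within 0.03 rad); hook round the eye (swing over 1.7 rad) and its gate sprung shut (within 0.06 rad); the three jars and the dropper bottle upright (within 0.12 rad), at rest on the table, off the board; the yellow and crimson bottles within 30 mm of their start (all of step 1 and value of joint screen below 0.03 rad and value of joint hook above 1.7 rad and value of joint gate below 0.06 rad and height (world z) of each of jar_navy, jar_green, dropper below 0.008 m and angle between each of jar_navy, jar_green, dropper's own z axis and vertical below 0.12 rad and linear speed of each of jar_navy, jar_green, dropper below 0.02 m/s and distance of each of bottle_yellow, bottle_crimson from where it was at the start of the episode below 0.03 m); the robot touches nothing.
It fails at once if a jar or bottle is tipped over (angle between any of jar_brown, jar_navy, jar_green, dropper, bottle_yellow, bottle_crimson's own z axis and vertical above 0.6 rad).
It fails at once if the screen slams (faster than 3 rad/s) (velocity of joint screen below -3 rad/s).
It fails at once if the yellow or the crimson bottle is shifted by more than 50 mm (distance of any of bottle_yellow, bottle_crimson from where it was at the start of the episode above 0.05 m).
It also fails if it takes over 72 s, if anything falls off the work surface, if the arm or the gripper's body presses on something with over 40 N, if the wrist force passes 120 N, or if a joint passes its speed limit or range.

## Working session

There is one attempt and no reset: what is moved stays moved. The work goes in short steps, Python scripts to look and compute and a shell command to move; the robot and the scene stay as the last step left them, time stands still between calls to the robot, and variables do not carry over. Pictures are saved under pics/ and viewed, at most 12 in all, crops included, and the job is handed in when it is done.

```bash
ls; mkdir -p pics; python3 - <<'E'
from rig import env
import cv2,json,numpy as np
for n in("scene","top"):
    r=env.get_image(n); cv2.imwrite(f"pics/{n}0.png",r["pixels"][:,:,::-1])
    print(n,np.round(r["K"],1).tolist(),r["distortion"],np.round(r["extrinsics"],4).tolist())
o=env.observe(); print(o["tool_rot"],o["position"],o["time_s"])
E
```

```text
nudge.py
pics
rig.py
scene [[449.7, 0.0, 250.9], [0.0, 449.7, 193.3], [0.0, 0.0, 1.0]] [0.0115726 0.        0.        0.        0.       ] [[0.5107, -0.8596, 0.0134, -0.2605], [-0.6093, -0.3729, -0.6998, 0.3302], [0.6066, 0.3492, -0.7142, 0.9027], [0.0, 0.0, 0.0, 1.0]]
top [[382.8, 0.0, 260.3], [0.0, 382.8, 193.7], [0.0, 0.0, 1.0]] [-0.02676056  0.          0.          0.          0.        ] [[-0.0233, -0.9995, -0.021, -0.0017], [-0.9925, 0.0257, -0.1198, 0.5017], [0.1203, 0.018, -0.9926, 1.0973], [0.0, 0.0, 0.0, 1.0]]
[[-9.31667590e-01  3.63311189e-01 -6.93868615e-04]
 [ 3.63311762e-01  9.31667003e-01 -1.07666906e-03]
 [ 2.55288575e-04 -1.25518830e-03 -9.99999180e-01]] [0.19967146 0.51220021 0.24179476] 0.1
```

View pics/scene0.png

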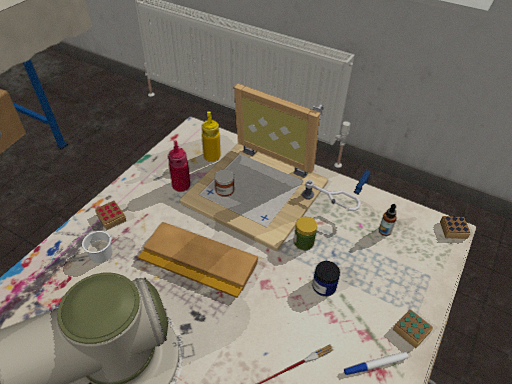

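View pics/top0.png

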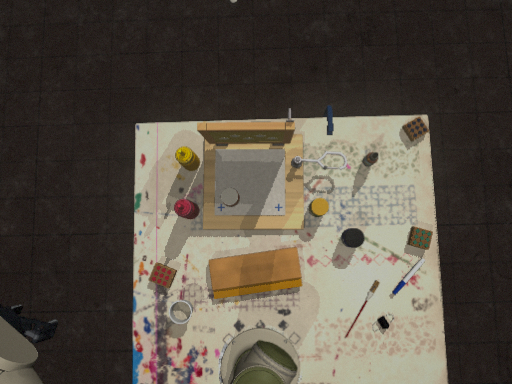

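The top view shows the brown jar at (229,198) on the bed, the green jar at (319,207) apparently in the hook's swing, navy at (352,238) and the dropper at (370,158). The hook points right from (297,161), and there is a squeegee block between robot and board at (255,272).

```bash
cat > h.py <<'E'
import cv2,numpy as np
from rig import env
def shot(n): return env.get_image(n)
def ray(r,uv):
    p=cv2.undistortPoints(np.array([[uv]],float),np.array(r["K"]),np.array(r["distortion"]))[0,0]
    E=np.array(r["extrinsics"]);R,t=E[:3,:3],E[:3,3]
    return -R.T@t,R.T@np.array([p[0],p[1],1])
def onz(r,uv,z):
    c,d=ray(r,uv); return c+d*(z-c[2])/d[2]
def tri(r1,u1,r2,u2):
    c,d=ray(r1,u1);e,f=ray(r2,u2);d=d/np.linalg.norm(d);f=f/np.linalg.norm(f)
    s=np.linalg.lstsq(np.c_[d,-f],e-c,rcond=None)[0];a=c+s[0]*d;b=e+s[1]*f
    return (a+b)/2,np.linalg.norm(a-b)
def proj(r,P):
    E=np.array(r["extrinsics"]);q=cv2.projectPoints(np.array(P,float).reshape(-1,3),cv2.Rodrigues(E[:3,:3])[0],E[:3,3],np.array(r["K"]),np.array(r["distortion"]))[0]
    return q[:,0]
E
python3 - <<'E'
from h import *
import pickle
S,T=shot("scene"),shot("top"); pickle.dump((S,T),open("st0.pkl","wb"))
a=cv2.resize(T["pixels"][105:245,170:390,::-1],None,fx=3.6,fy=3.6,interpolation=cv2.INTER_CUBIC); cv2.imwrite("pics/topc.png",a)
a=cv2.resize(S["pixels"][80:300,150:410,::-1],None,fx=2.7,fy=2.7,interpolation=cv2.INTER_CUBIC);cv2.imwrite("pics/scc.png",a)
E
```

```text
(no output)
```

View pics/topc.png

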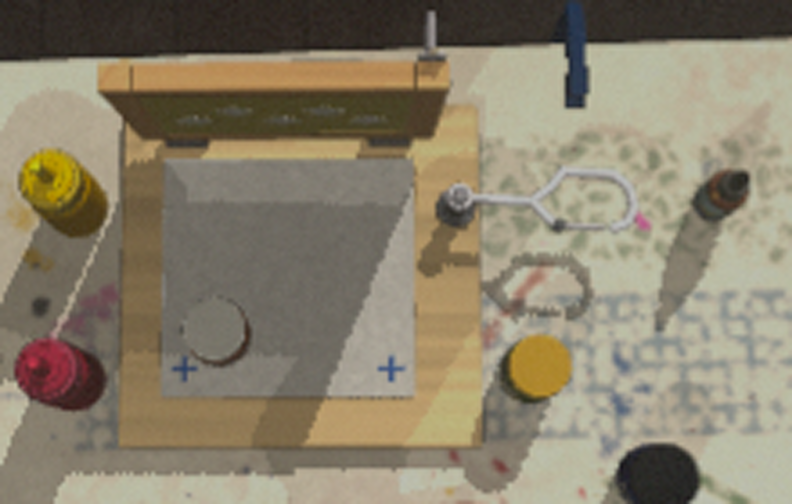

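View pics/scc.png

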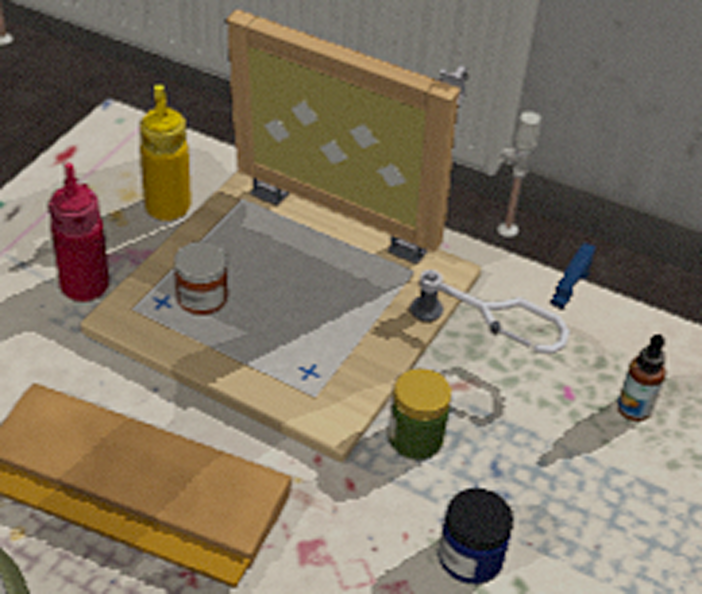

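Crops: bed corners at top-crop (164,159),(412,159),(414,396),(162,396); lids at brown (215,330), green (540,367), navy (657,478); pivot (460,194). The matching points are visible in the scene crop.

```bash
cat > m.py <<'E'
from h import *
import pickle
S,T=pickle.load(open("st0.pkl","rb"))
t=lambda x,y:(170+(x+.5)/3.6-.5,105+(y+.5)/3.6-.5)
s=lambda x,y:(150+(x+.5)/2.7-.5,80+(y+.5)/2.7-.5)
for n,a,b in [("bedFL",(164,159),(243,200)),("bedFR",(412,159),(411,270)),("bedNR",(414,396),(318,397)),("bedNL",(162,396),(133,308)),
 ("plusL",(184,369),(162,301)),("plusR",(391,368),(309,372)),("pivot",(460,193),(431,278)),
 ("brown",(215,329),(201,262)),("green",(540,367),(422,392)),("navy",(657,477),(477,512)),("dropper",(737,181),(657,342)),("boardNR",(483,441),(343,452)),("boardNL",(119,447),(83,322)),("scrR",(449,70),(456,92)),("scrL",(98,66),(231,16))]:
    P,e=tri(T,t(*a),S,s(*b)); print(n,np.round(P*1000,1),round(e*1000,1))
B=[(-108,-105),(92,-105),(-108,105),(92,105)]
W=[onz(T,t(*p),.0195)[:2]*1000 for p in [(414,396),(412,159),(162,396),(164,159)]]
W2=[onz(S,s(*p),.0195)[:2]*1000 for p in [(318,397),(411,270),(133,308),(243,200)]]
M=cv2.estimateAffinePartial2D(np.array(B+B,float),np.array(W+W2))[0]
print(M,np.degrees(np.arctan2(M[1,0],M[0,0])))
def w2b(p): 
    th=np.arctan2(M[1,0],M[0,0]);R=np.array([[np.cos(th),-np.sin(th)],[np.sin(th),np.cos(th)]]);return R.T@(np.array(p)-(M@[-8,0,1]-R@[-8,0]))
for n,a,z in [("pivot",(460,193),.066),("brown",(215,329),.0745),("green",(540,367),.071),("navy",(657,477),.063),("dropper",(737,181),.102),("yellow",(40,172),.16),("crimson",(36,362),.16),("hooktip",(633,215),.058)]:
    w=onz(T,t(*a),z)[:2]*1000; print(n,"world",np.round(w),"board",np.round(w2b(w)))
for p in [(37,387),(290,487)]: print("block far corners z.05",onz(S,s(*p),.05))
# green/navy/brown lids in colour masks
E
python3 m.py
```

```text
bedFL [645.1 119.8  13.2] 1.4
bedFR [637.5 -88.5  18.1] 0.4
bedNR [440.5 -86.5  14.6] 5.1
bedNL [444.1 122.9  18.1] 0.4
plusL [466.2 104.   18.9] 1.5
plusR [462.8 -66.5  16.3] 1.0
pivot [ 599.2 -124.7   56.8] 0.1
brown [493.2  73.4  65.8] 1.1
green [ 456.6 -182.5   64.4] 1.1
navy [ 369.1 -273.3   57. ] 4.7
dropper [ 597.4 -341.2   88.4] 5.1
boardNR [ 400.3 -139.    11.6] 2.2
boardNL [404.4 157.6  14.7] 4.7
scrR [ 645.4 -105.3  240.4] 0.7
scrL [657.2 137.1 231.7] 3.3
[[ 9.89152586e-01  2.20873675e-02  5.48308291e+02]
 [-2.20873675e-02  9.89152586e-01  1.69270430e+01]] -1.2791784470621528
pivot world [ 597. -124.] board [  52. -140.]
brown world [492.  73.] board [-58.  55.]
green world [ 456. -181.] board [ -88. -200.]
navy world [ 368. -270.] board [-174. -291.]
dropper world [ 593. -335.] board [  53. -351.]
yellow world [602. 192.] board [ 49. 176.]
crimson world [461. 195.] board [-91. 176.]
hooktip world [ 577. -263.] board [  35. -279.]
block far corners z.05 [0.29432215 0.1185813  0.05      ]
block far corners z.05 [ 0.31728064 -0.1299761   0.05      ]
```

Careful with the scale: shifts go in mm and turns go in units of 10 degrees. That gives: -0.038 m is -38, -0.026 m is -26, -7.1 degrees is -0.71.

```bash
echo '[[[0, 0, 0], -0.71, 0.085], [[0, 0, 0], -0.71, 0.085], [[0, 0, 0], -0.71, 0.085], [[-26, -38, 0], 0, 0.085], [[-26, -38, 0], 0, 0.085], [[-26, -38, 0], 0, 0.085], [[-26, -38, 0], 0, 0.085], [[-26, -38, 0], 0, 0.085], [[-26, -38, 0], 0, 0.085], [[-26, -38, 0], 0, 0.085]]' | python3 nudge.py 30; echo '[[[-26, -38, 0], 0, 0.085], [[-26, -38, 0], 0, 0.085], [[-26, -38, 0], 0, 0.085], [[-26, -38, 0], 0, 0.085], [[-8, -20, 0], 0, 0.085], [[0, 0, 0], 0, 0.085], [[0, 0, 0], 0, 0.085]]' | python3 nudge.py; python3 -c "
from h import *;print(env.observe()['tool_rot'],env.observe()['q'])"
```

```text
time_s: 1.2
position: [0.3824, 0.2447, 0.2424]
tool_rot: [[-1.0, -0.0, 0.0], [-0.0, 1.0, 0.0], [-0.0, 0.0, -1.0]]
ft_force: [0.3, 0.8, -0.9]
grip_width: 0.0852
gripper_force: 0.0
time_s: 1.9
position: [0.4935, 0.0745, 0.2421]
tool_rot: [[-1.0, 0.001, -0.001], [0.001, 1.0, 0.0], [0.001, 0.0, -1.0]]
ft_force: [-0.1, 1.1, 0.5]
grip_width: 0.0849
gripper_force: 0.0
[[-9.99999402e-01  8.08564752e-04 -7.36156834e-04]
 [ 8.08318765e-04  9.99999617e-01  3.34386471e-04]
 [ 7.36426925e-04  3.33791222e-04 -9.99999673e-01]] [-5.03766719e+00  1.67204757e+01  8.21546355e+01  1.55657313e-02
  8.11685873e+01 -9.49937425e+01]
```
Descend 0.198 to TCP z ≈ 0.044, and grip.

```bash
echo '[[[1, -1, 40], 0, 0.085], [[0, 0, 40], 0, 0.085], [[0, 0, 40], 0, 0.085], [[0, 0, 30], 0, 0.085], [[0, 0, 25], 0, 0.085], [[0, 0, 15], 0, 0.085], [[0, 0, 8], 0, 0.085], [[0, 0, 0], 0, 0.085]]' | python3 nudge.py; echo '[[[0, 0, 0], 0, 0.04], [[0, 0, 0], 0, 0.04], [[0, 0, 0], 0, 0.04], [[0, 0, 0], 0, 0.04], [[0, 0, 0], 0, 0.04], [[0, 0, 0], 0, 0.04]]' | python3 nudge.py 30
```

```text
time_s: 2.7
position: [0.4922, 0.0743, 0.0439]
tool_rot: [[-1.0, -0.001, -0.001], [-0.001, 1.0, 0.0], [0.001, 0.0, -1.0]]
ft_force: [-0.5, -0.5, 0.3]
grip_width: 0.0847
gripper_force: 0.0
time_s: 3.3
position: [0.4932, 0.0735, 0.0453]
tool_rot: [[-1.0, 0.0, 0.002], [0.0, 1.0, 0.0], [-0.002, 0.0, -1.0]]
ft_force: [-0.8, 1.3, 5.9]
grip_width: 0.0513
gripper_force: 30.8
```

```bash
echo '[[[0, 0, -10], 0, 0.04], [[0, 0, -25], 0, 0.04], [[0, 0, -35], 0, 0.04], [[0, 0, -30], 0, 0.04], [[0, 0, -20], 0, 0.04], [[0, -20, 0], 0, 0.04], [[4, -30, 0], 0, 0.04], [[5, -35, 0], 0, 0.04], [[5, -35, 0], 0, 0.04], [[5, -35, 0], 0, 0.04]]' | python3 nudge.py;  echo '[[[5, -35, 0], 0, 0.04], [[5, -35, 0], 0, 0.04], [[5, -35, 0], 0, 0.04], [[5, -35, 0], 0, 0.04], [[5, -35, 0], 0, 0.04], [[5, -35, 0], 0, 0.04], [[4, -35, 0], 0, 0.04], [[0, -20, 0], 0, 0.04], [[0, 0, 0], 0, 0.04], [[0, 0, 0], 0, 0.04]]' | python3 nudge.py; python3 - <<'E'
from h import *
S=shot("scene");cv2.imwrite("pics/c1.png",cv2.resize(S["pixels"][80:330,130:490,::-1],None,fx=2,fy=2))
E
```

```text
time_s: 4.3
position: [0.4733, -0.0828, 0.1651]
tool_rot: [[-1.0, -0.0, 0.001], [-0.0, 1.0, -0.0], [-0.001, -0.0, -1.0]]
ft_force: [-0.1, -0.1, -2.3]
grip_width: 0.0512
gripper_force: 32.0
time_s: 5.3
position: [0.4395, -0.3463, 0.1646]
tool_rot: [[-1.0, 0.001, -0.0], [0.001, 1.0, 0.001], [0.0, 0.001, -1.0]]
ft_force: [-0.4, 0.5, -1.8]
grip_width: 0.0511
gripper_force: 32.0
```

View pics/c1.png

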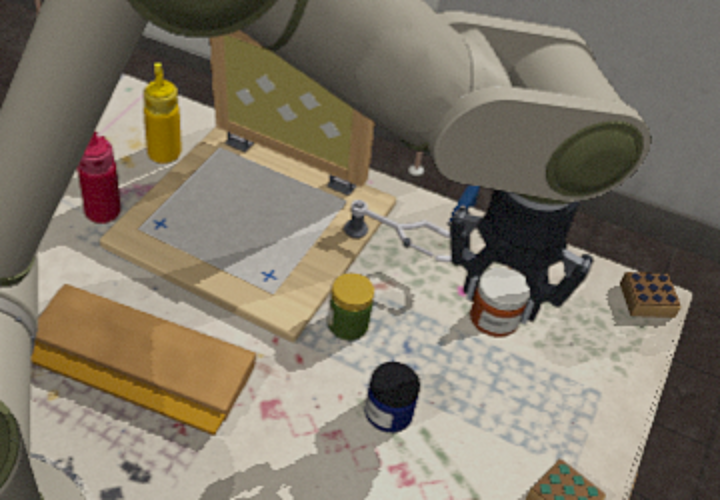

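The brown jar hangs upright in the fingers at about (500,300). The board, hook and other items are undisturbed. Lower it onto the table.

In the tool's units: 0.035 m is 35, 0.03 m is 30.

```bash
echo '[[[0, 0, 30], 0, 0.04], [[0, 0, 35], 0, 0.04], [[0, 0, 30], 0, 0.04], [[0, 0, 20], 0, 0.04], [[0, 0, 10], 0, 0.04], [[0, 0, 6], 0, 0.04], [[0, 0, 4], 0, 0.04], [[0, 0, 2], 0, 0.04], [[0, 0, 0], 0, 0.04]]' | python3 nudge.py
```

```text
time_s: 6.25
position: [0.44, -0.3467, 0.0278]
tool_rot: [[-1.0, -0.0, 0.001], [-0.0, 1.0, -0.001], [-0.001, -0.001, -1.0]]
ft_force: [-0.2, -0.4, -1.3]
grip_width: 0.0511
gripper_force: 32.1
```

In the tool's units: 0.001 m is 1.

```bash
echo '[[[0, 0, 1], 0, 0.04], [[0, 0, 1], 0, 0.04], [[0, 0, 0], 0, 0.04]]' | python3 nudge.py
```

```text
time_s: 6.55
position: [0.4399, -0.3468, 0.0259]
tool_rot: [[-1.0, 0.0, 0.0], [0.0, 1.0, -0.001], [-0.0, -0.001, -1.0]]
ft_force: [-1.2, 0.2, 4.1]
grip_width: 0.0513
gripper_force: 32.3
```

```bash
echo '[[[0, 0, 0], 0, 0.085], [[0, 0, 0], 0, 0.085], [[0, 0, 0], 0, 0.085], [[0, 0, 0], 0, 0.085], [[0, 0, -15], 0, 0.085], [[0, 0, -35], 0, 0.085], [[0, 0, -40], 0, 0.085], [[0, 0, -30], 0, 0.085], [[0, 15, 0], 0, 0.085], [[-4, 30, 0], 0, 0.085]]' | python3 nudge.py; echo '[[[-5, 40, 0], 0, 0.085], [[-4, 40, 0], 0, 0.085], [[-4, 30, 0], 0, 0.085], [[0, 10, 0], 0, 0.085], [[0, 0, 20], 0, 0.085], [[0, 0, 30], 0, 0.085], [[0, 0, 30], 0, 0.085], [[0, 0, 14], 0, 0.085], [[0, 0, 6], 0, 0.085], [[0, 0, 0], 0, 0.085]]' | python3 nudge.py
```

```text
time_s: 7.55
position: [0.4436, -0.3021, 0.1455]
tool_rot: [[-1.0, 0.002, 0.001], [0.002, 1.0, -0.001], [-0.001, -0.001, -1.0]]
ft_force: [0.4, 1.0, -0.3]
grip_width: 0.0851
gripper_force: 0.0
time_s: 8.55
position: [0.4565, -0.1818, 0.0447]
tool_rot: [[-1.0, 0.0, -0.001], [0.0, 1.0, 0.001], [0.001, 0.001, -1.0]]
ft_force: [0.3, -0.4, 0.4]
grip_width: 0.0848
gripper_force: 0.0
```

```bash
echo '[[[0, 0, 0], 0, 0.04], [[0, 0, 0], 0, 0.04], [[0, 0, 0], 0, 0.04], [[0, 0, 0], 0, 0.04], [[0, 0, 0], 0, 0.04], [[0, 0, 0], 0, 0.04]]' | python3 nudge.py 30
```

```text
time_s: 9.15
position: [0.4571, -0.1818, 0.0462]
tool_rot: [[-1.0, -0.0, 0.001], [-0.0, 1.0, -0.001], [-0.001, -0.001, -1.0]]
ft_force: [-1.3, 0.8, 6.7]
grip_width: 0.051
gripper_force: 31.0
```

```bash
echo '[[[0, 0, -10], 0, 0.04], [[0, 0, -30], 0, 0.04], [[0, 0, -40], 0, 0.04], [[0, 0, -30], 0, 0.04], [[0, 0, -10], 0, 0.04], [[-6, -18, 0], 0, 0.04], [[-12, -35, 0], 0, 0.04], [[-12, -35, 0], 0, 0.04], [[-12, -35, 0], 0, 0.04], [[-12, -35, 0], 0, 0.04]]' | python3 nudge.py; echo '[[[-9, -25, 0], 0, 0.04], [[0, -10, 0], 0, 0.04], [[0, 0, 20], 0, 0.04], [[0, 0, 35], 0, 0.04], [[0, 0, 30], 0, 0.04], [[0, 0, 20], 0, 0.04], [[0, 0, 8], 0, 0.04], [[0, 0, 4], 0, 0.04], [[0, 0, 2], 0, 0.04], [[0, 0, 0], 0, 0.04]]' | python3 nudge.py
```

```text
time_s: 10.15
position: [0.5107, -0.3407, 0.1643]
tool_rot: [[-1.0, 0.0, -0.001], [0.0, 1.0, 0.001], [0.001, 0.001, -1.0]]
ft_force: [1.0, -1.6, -1.7]
grip_width: 0.0508
gripper_force: 32.0
time_s: 11.15
position: [0.52, -0.3747, 0.0471]
tool_rot: [[-1.0, -0.0, 0.001], [-0.0, 1.0, -0.001], [-0.001, -0.001, -1.0]]
ft_force: [-0.1, -0.4, -0.8]
grip_width: 0.051
gripper_force: 32.1
```

In the tool's units: -0.045 m is -45, -0.04 m is -40.

```bash
echo '[[[0, 0, 1], 0, 0.04], [[0, 0, 0], 0, 0.04], [[0, 0, 0], 0, 0.085], [[0, 0, 0], 0, 0.085], [[0, 0, 0], 0, 0.085], [[0, 0, 0], 0, 0.085], [[0, 0, -20], 0, 0.085], [[0, 0, -40], 0, 0.085], [[0, 0, -45], 0, 0.085], [[0, 0, -45], 0, 0.0]]' | python3 nudge.py; echo '[[[0, 15, -45], 0, 0], [[0, 30, -35], 0, 0], [[-10, 40, -10], 0, 0], [[-15, 45, 0], 0, 0], [[-15, 45, 0], 0, 0], [[-15, 45, 0], 0, 0], [[-15, 20, 0], 0, 0], [[0, 0, 0], 0, 0]]' | python3 nudge.py
cat >> m.py <<'E'
print("----")
from scipy.optimize import minimize_scalar
R=lambda th:np.array([[np.cos(th),-np.sin(th)],[np.sin(th),np.cos(th)]])
yaw=np.arctan2(M[1,0],M[0,0]);O=M@[-8,0,1]-R(yaw)@[-8,0]; print("O",O,yaw)
b2w=lambda x,y,z:np.r_[R(yaw)@[x,y]+O,z]/1000
for lab,off,pts in [("far",10,[((449,63),-120),((98,66),120)]),("near",-10,[((443,91),-120),((133,91),120)])]:
  for p,y in pts:
    f=lambda q:np.linalg.norm(proj(T,b2w(113-213*np.cos(q)+off*np.sin(q),y,31+213*np.sin(q)+off*np.cos(q)))[0]-t(*p))
    k=minimize_scalar(f,bounds=(1.1,1.7),method="bounded");print(lab,y,k.x,k.fun)
S1,T1=shot("scene"),shot("top");cv2.imwrite("pics/s2.png",np.vstack([S1["pixels"],T1["pixels"]])[:,:,::-1][80:680])
E
python3 m.py | sed -n '/----/,$p'
```

```text
time_s: 12.15
position: [0.5195, -0.3744, 0.1969]
tool_rot: [[-1.0, 0.0, -0.0], [0.0, 1.0, 0.0], [0.0, 0.0, -1.0]]
ft_force: [0.5, -0.5, -0.3]
grip_width: 0.073
gripper_force: 0.0
time_s: 12.95
position: [0.5908, -0.1317, 0.2853]
tool_rot: [[-1.0, -0.004, 0.0], [-0.004, 1.0, 0.0], [-0.0, 0.0, -1.0]]
ft_force: [-0.6, 0.1, -0.6]
grip_width: -0.0003
gripper_force: 0.0
----
O [548.3930767  16.9251498] -0.02232587562178255
far -120 1.4785128670922163 0.17345615042717563
far 120 1.4777374046270817 0.4747411812567947
near -120 1.4828967148334058 1.8905751080559532
near 120 1.4906812672654224 10.227520918581936
```

View pics/s2.png

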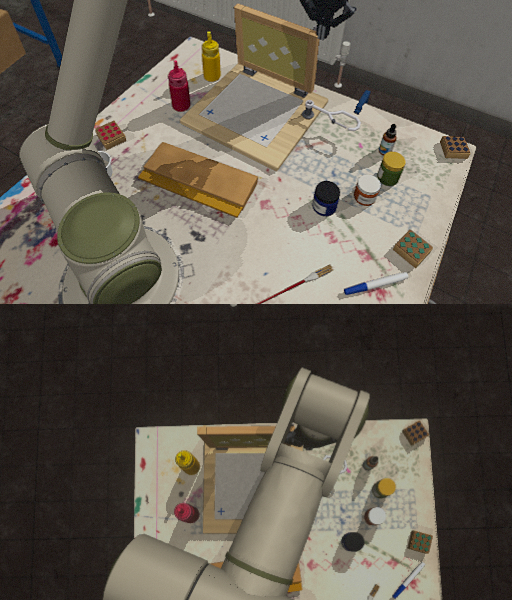

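The brown (368,188), green (391,168) and navy jars and the dropper all stand upright outside the swing. The screen is at about 1.478 rad. Next I reach behind the screen.

```bash
echo '[[[-25, 20, 0], 0, 0], [[-35, 30, 0], 0, 0], [[-27, 30, 0], 0, 0], [[0, 35, 0], 0, 0], [[0, 25, 0], 0, 0], [[0, 6, 0], 0, 0], [[0, 0, 20], 0, 0], [[0, 0, 15], 0, 0], [[0, 0, 10], 0, 0], [[0, 0, 0], 0, 0]]' | python3 nudge.py
```

```text
time_s: 14.05
position: [0.6763, 0.0099, 0.2389]
tool_rot: [[-1.0, 0.002, -0.003], [0.002, 1.0, 0.0], [0.003, 0.0, -1.0]]
ft_force: [0.2, 0.2, 0.2]
grip_width: -0.0
gripper_force: 0.0
```

In the tool's units: 0.019 m is 19, 0.018 m is 18.

```bash
echo '[[[6, 2, -2], 0, 0], [[6, 2, -2], 0, 0], [[18, 0, 2], 0, 0], [[18, 0, 3], 0, 0], [[19, 0, 6], 0, 0], [[19, 0, 6], 0, 0], [[17, 0, 10], 0, 0], [[17, 0, 10], 0, 0], [[0, 0, 0], 0, 0]]' | python3 nudge.py; python3 - <<'E'
from h import *
S=shot("scene");T=shot("top");cv2.imwrite("pics/c3.png",cv2.resize(np.hstack([S["pixels"][60:260,160:360],T["pixels"][90:290,150:350]])[:,:,::-1],None,fx=2,fy=2))
E
```

```text
time_s: 14.95
position: [0.555, 0.0157, 0.2078]
tool_rot: [[-1.0, -0.0, -0.001], [-0.0, 1.0, 0.0], [0.001, 0.0, -1.0]]
ft_force: [-0.3, -0.4, -0.4]
grip_width: 0.0
gripper_force: 0.0
```

View pics/c3.png

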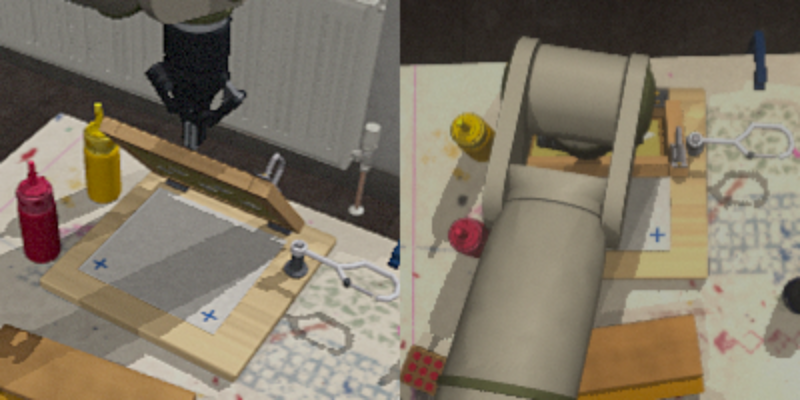

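The screen is lowering well; its edge is now mid-way, with the fingers at (195,130). Continue along the arc.

```bash
echo '[[[15, 0, 14], 0, 0], [[15, 0, 14], 0, 0], [[12, 0, 16], 0, 0], [[12, 0, 16], 0, 0], [[9, 0, 18], 0, 0], [[9, 0, 18], 0, 0], [[5, 0, 15], 0, 0], [[4, 0, 14], 0, 0], [[2, 0, 12], 0, 0], [[0, 0, 8], 0, 0]]' | python3 nudge.py; echo '[[[0, 0, 6], 0, 0], [[0, 0, 4], 0, 0], [[0, 0, 0], 0, 0], [[0, 0, 0], 0, 0]]' | python3 nudge.py
```

```text
time_s: 16.05
position: [0.4747, 0.0152, 0.0621]
tool_rot: [[-1.0, 0.0, 0.001], [0.0, 1.0, -0.0], [-0.001, -0.0, -1.0]]
ft_force: [0.1, 0.2, 0.4]
grip_width: 0.0
gripper_force: 0.3
time_s: 16.45
position: [0.4741, 0.0154, 0.0526]
tool_rot: [[-1.0, 0.0, 0.0], [0.0, 1.0, -0.0], [-0.0, -0.0, -1.0]]
ft_force: [0.1, 0.0, 0.3]
grip_width: 0.0002
gripper_force: 0.0
```

```bash
echo '[[[0, 0, 1], 0, 0], [[0, 0, 1], 0, 0], [[0, 0, 0], 0, 0]]' | python3 nudge.py; echo '[[[0, 0, 1], 0, 0], [[0, 0, 0], 0, 0]]' | python3 nudge.py
```

```text
time_s: 16.75
position: [0.4741, 0.0154, 0.0517]
tool_rot: [[-1.0, -0.0, 0.002], [-0.0, 1.0, -0.0], [-0.002, -0.0, -1.0]]
ft_force: [-3.0, -0.0, 16.6]
grip_width: 0.0
gripper_force: 8.1
time_s: 16.95
position: [0.4742, 0.0154, 0.0515]
tool_rot: [[-1.0, -0.0, 0.002], [-0.0, 1.0, -0.001], [-0.002, -0.001, -1.0]]
ft_force: [-6.6, 0.8, 27.2]
grip_width: 0.0001
gripper_force: 13.6
```

```bash
cat > sw.py <<'E'
import numpy as np
yaw=-.0223;R=np.array([[np.cos(yaw),-np.sin(yaw)],[np.sin(yaw),np.cos(yaw)]]);O=np.array([548.4,16.9])
prev=None
for th in [0.12,.3,.5,.7,.9,1.1,1.3,1.45,1.6,1.7,1.8,1.9,1.95,2.0]:
    d=np.array([-np.sin(th),-np.cos(th)]);t=np.array([np.cos(th),-np.sin(th)])
    tw=R@t;h=11*abs(tw[0])+14.5*abs(tw[1])
    P=R@(np.array([50,-140])+102*d+(30+h)*t)+O
    print(th,np.round(P,1),"" if prev is None else "tool d %.1f %.1f"%(-(P-prev)[0],(P-prev)[1]));prev=P
E
python3 sw.py; echo '[[[0, 0, -20], 0, 0], [[0, 0, -40], 0, 0], [[0, 0, -40], 0, 0], [[-30, -40, 0], 0, 0], [[-35, -40, 0], 0, 0], [[-35, -40, 0], 0, 0], [[-35, -40, 0], 0, 0], [[-30, -40, 0], 0, 0], [[-10, -30, 0], 0, 0], [[0, -14, 0], 0, 0]]' | python3 nudge.py; echo '[[[0, 0, 0], 0, 0], [[0, 0, 0], 0, 0]]' | python3 nudge.py; python3 - <<'E'
from h import *
S=shot("scene");T=shot("top");cv2.imwrite("pics/c4.png",cv2.resize(np.hstack([S["pixels"][80:280,160:420],T["pixels"][90:290,190:390]])[:,:,::-1],None,fx=1.7,fy=1.7))
E
```

```text
0.12 [ 623.3 -231.2] 
0.3 [ 605.7 -235.2] tool d 17.6 -4.0
0.5 [ 584.9 -235.9] tool d 20.8 -0.7
0.7 [ 563.7 -232.3] tool d 21.2 3.6
0.9 [ 543.1 -224.2] tool d 20.6 8.1
1.1 [ 524.1 -211.5] tool d 19.0 12.7
1.3 [ 507.9 -194.6] tool d 16.2 16.9
1.45 [ 498.2 -179.5] tool d 9.7 15.1
1.6 [ 491.1 -163.9] tool d 7.2 15.6
1.7 [ 487.5 -154.3] tool d 3.6 9.7
1.8 [ 484.8 -144.1] tool d 2.7 10.1
1.9 [ 483.2 -133.6] tool d 1.7 10.5
1.95 [ 482.8 -128.2] tool d 0.4 5.4
2.0 [ 482.6 -122.7] tool d 0.1 5.4
time_s: 17.95
position: [0.6431, -0.2241, 0.1484]
tool_rot: [[-1.0, 0.002, -0.0], [0.002, 1.0, -0.0], [0.0, -0.0, -1.0]]
ft_force: [0.4, 0.9, 1.0]
grip_width: -0.0001
gripper_force: 0.0
time_s: 18.15
position: [0.642, -0.2204, 0.1494]
tool_rot: [[-1.0, -0.0, -0.0], [-0.0, 1.0, 0.001], [0.0, 0.001, -1.0]]
ft_force: [-0.3, 0.3, -0.8]
grip_width: -0.0001
gripper_force: 0.0
```

View pics/c4.png

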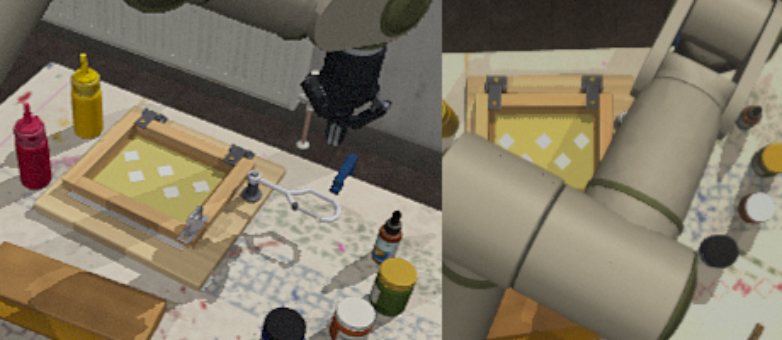

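The screen is flat, the eye stands at (193,222), and the hook still points right. A blue clamp sits at (345,175) near my descent, so I check its position first.

```bash
cat > k.py <<'E'
exec(open("m.py").read().split("for n,a,b")[0])
for a,b in [((575,105),(560,304)),((574,5),(588,246))]: print(tri(T,t(*a),S,s(*b)))
E
python3 k.py
```

```text
(array([ 0.68589672, -0.23199351,  0.00208619]), np.float64(0.004862077812518066))
(array([ 0.76777009, -0.23058614,  0.01758014]), np.float64(0.00044190200029340943))
```

In the tool's units: 0.03 m is 30, 0.02 m is 20.

```bash
echo '[[[-3, -11, 0], 0, 0], [[0, 0, 30], 0, 0], [[0, 0, 30], 0, 0], [[0, 0, 20], 0, 0], [[0, 0, 9], 0, 0], [[0, 0, 0], 0, 0], [[10, 0, 0], 0, 0], [[10, 0, 0], 0, 0], [[2, 0, 0], 0, 0], [[0, 0, 0], 0, 0]]' | python3 nudge.py
```

```text
time_s: 19.25
position: [0.6241, -0.2328, 0.0617]
tool_rot: [[-1.0, 0.0, 0.002], [0.0, 1.0, -0.001], [-0.002, -0.001, -1.0]]
ft_force: [0.6, -0.2, -0.3]
grip_width: 0.0003
gripper_force: 0.0
```

```bash
echo '[[[9, -1, 3], 0, 0], [[9, -1, 0], 0, 0], [[10, 0, 0], 0, 0], [[11, -1, 0], 0, 0], [[11, 2, 0], 0, 0], [[10, 2, 0], 0, 0], [[10, 4, 0], 0, 0], [[10, 4, 0], 0, 0], [[10, 6, 0], 0, 0], [[9, 6, 0], 0, 0]]' | python3 nudge.py;echo '[[[8, 8, 0], 0, 0], [[8, 9, 0], 0, 0], [[5, 7.5, 0], 0, 0], [[5, 7.5, 0], 0, 0], [[0, 0, 0], 0, 0]]' | python3 nudge.py; python3 - <<'E'
from h import *
S=shot("scene");cv2.imwrite("pics/c5.png",cv2.resize(S["pixels"][100:300,180:420][:,:,::-1],None,fx=3,fy=3))
E
```

```text
time_s: 20.25
position: [0.5236, -0.2114, 0.0574]
tool_rot: [[-1.0, 0.0, 0.0], [0.0, 1.0, -0.0], [-0.0, -0.0, -1.0]]
ft_force: [1.3, -0.9, 0.8]
grip_width: -0.0002
gripper_force: 0.3
time_s: 20.75
position: [0.4979, -0.1786, 0.0574]
tool_rot: [[-1.0, -0.001, -0.001], [-0.001, 1.0, 0.001], [0.001, 0.001, -1.0]]
ft_force: [-0.4, -0.3, -0.3]
grip_width: 0.0
gripper_force: 0.0
```

View pics/c5.png

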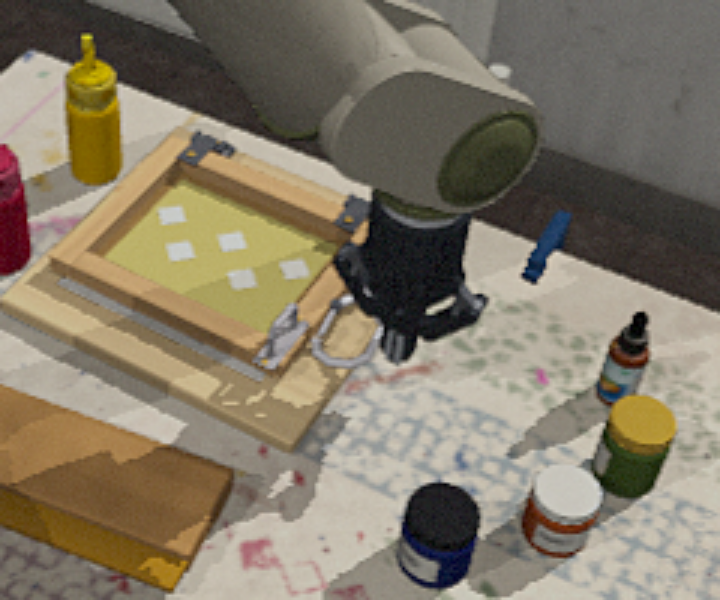

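The hook loop at (345,335) is just short of the eye at (285,335), with the finger behind it. Continue slowly.

```bash
echo '[[[4, 8, 0], 0, 0], [[4, 8, 0], 0, 0], [[2, 5, 0], 0, 0], [[2, 5, 0], 0, 0], [[1.5, 5, 0], 0, 0], [[1.5, 5, 0], 0, 0], [[0, 0, 0], 0, 0]]' | python3 nudge.py; echo '[[[1, 5, 0], 0, 0], [[1, 5, 0], 0, 0], [[0, 0, 0], 0, 0]]' | python3 nudge.py;  echo '[[[0, 3, 0], 0, 0], [[0, 3, 0], 0, 0], [[0, 0, 0], 0, 0]]' | python3 nudge.py
```

```text
time_s: 21.5
position: [0.4833, -0.1429, 0.0574]
tool_rot: [[-1.0, -0.0, -0.0], [-0.0, 1.0, 0.0], [0.0, 0.0, -1.0]]
ft_force: [0.0, -2.0, -0.4]
grip_width: -0.0
gripper_force: 0.5
time_s: 21.8
position: [0.4811, -0.1325, 0.0572]
tool_rot: [[-1.0, -0.0, -0.001], [-0.0, 1.0, 0.001], [0.001, 0.001, -1.0]]
ft_force: [-0.4, -0.6, 0.6]
grip_width: 0.0002
gripper_force: 0.2
time_s: 22.1
position: [0.4813, -0.1269, 0.0572]
tool_rot: [[-1.0, -0.0, -0.001], [-0.0, 1.0, 0.001], [0.001, 0.001, -1.0]]
ft_force: [0.1, -1.0, 0.2]
grip_width: -0.0003
gripper_force: 0.0
```

```bash
echo '[[[0, 3, 0], 0, 0], [[0, 0, 0], 0, 0]]' | python3 nudge.py;  echo '[[[0, 2, 0], 0, 0], [[0, 0, 0], 0, 0]]' | python3 nudge.py; echo '[[[0, 2, 0], 0, 0], [[0, 0, 0], 0, 0]]' | python3 nudge.py
```

```text
time_s: 22.3
position: [0.4815, -0.1241, 0.0573]
tool_rot: [[-1.0, -0.0, -0.0], [-0.0, 1.0, 0.0], [0.0, 0.0, -1.0]]
ft_force: [-0.1, -0.1, -0.5]
grip_width: 0.0002
gripper_force: 0.1
time_s: 22.5
position: [0.4815, -0.1223, 0.0573]
tool_rot: [[-1.0, -0.0, -0.0], [-0.0, 1.0, 0.0], [0.0, 0.0, -1.0]]
ft_force: [-0.7, -1.5, -0.2]
grip_width: 0.0006
gripper_force: 0.1
time_s: 22.7
position: [0.4815, -0.1203, 0.0573]
tool_rot: [[-1.0, 0.0, -0.0], [0.0, 1.0, 0.0], [0.0, 0.0, -1.0]]
ft_force: [0.4, -0.6, 0.6]
grip_width: 0.0001
gripper_force: 0.2
```

```bash
for i in 1; do echo '[[[0, 2, 0], 0, 0], [[0, 0, 0], 0, 0]]' | python3 nudge.py|grep -E "pos|ft_"; echo '[[[0, 2, 0], 0, 0], [[0, 0, 0], 0, 0]]' | python3 nudge.py|grep -E "pos|ft_"; done; python3 - <<'E'
from h import *
S=shot("scene");cv2.imwrite("pics/c6.png",cv2.resize(S["pixels"][140:260,220:340][:,:,::-1],None,fx=5,fy=5,interpolation=cv2.INTER_CUBIC))
E
```

```text
position: [0.4815, -0.1183, 0.0573]
ft_force: [0.6, -0.5, 0.5]
position: [0.4816, -0.1165, 0.0574]
ft_force: [-0.9, -2.4, -0.6]
```

View pics/c6.png

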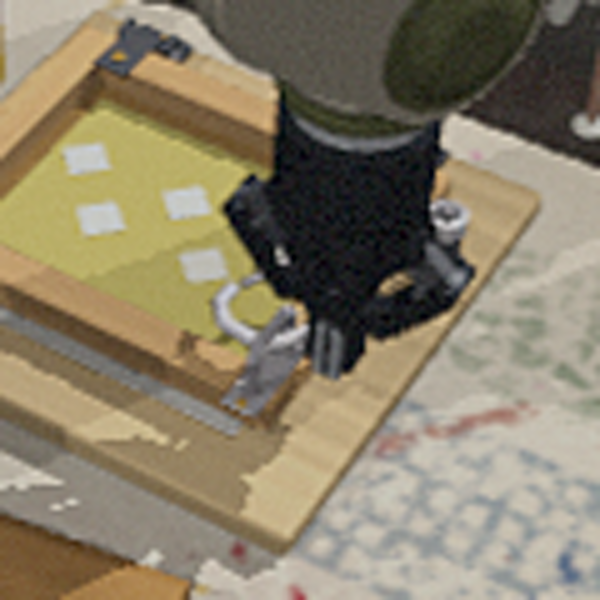

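The loop at (240,310) is now around the eye leg. I push once more until the loop back meets the leg.

Careful with the scale: shifts go in mm and turns go in units of 10 degrees. That gives: 0.002 m is 2.

```bash
echo '[[[0, 2, 0], 0, 0], [[0, 0, 0], 0, 0]]' | python3 nudge.py|grep -E "pos|ft_"; echo '[[[0, 2, 0], 0, 0], [[0, 0, 0], 0, 0]]' | python3 nudge.py|grep -E "pos|ft_"
```

```text
position: [0.4819, -0.1154, 0.0576]
ft_force: [-1.0, -6.7, -0.0]
position: [0.4822, -0.1145, 0.0577]
ft_force: [-2.2, -14.3, -0.3]
```

Firm contact, so the hook is fully home. Retreat and check.

In the tool's units: -0.04 m is -40, -0.03 m is -30.

```bash
echo '[[[0, -10, 0], 0, 0], [[0, -20, 0], 0, 0], [[0, -20, 0], 0, 0], [[0, 0, -30], 0, 0], [[0, 0, -40], 0, 0], [[0, 0, -40], 0, 0], [[0, 0, -40], 0, 0], [[30, -30, 0], 0, 0], [[30, -30, 0], 0, 0], [[20, -30, 0], 0, 0]]' | python3 nudge.py;echo '[[[30, -30, 0], 0, 0], [[20, -30, 0], 0, 0], [[0, -30, 0], 0, 0], [[0, 0, 0], 0, 0], [[0, 0, 0], 0, 0]]' | python3 nudge.py; python3 - <<'E'
from h import *
S=shot("scene");T=shot("top");f=lambda a,k:cv2.resize(a[:,:,::-1],None,fx=k,fy=k,interpolation=cv2.INTER_CUBIC)
a=f(S["pixels"][150:250,220:340],4);b=f(T["pixels"][130:230,200:290],4)
c=f(S["pixels"][80:300,150:480],2)[:,:];cv2.imwrite("pics/c7.png",np.hstack([np.hstack([a,b])[:,:800]])[:400]); 
E
```

```text
time_s: 24.55
position: [0.3999, -0.2528, 0.2075]
tool_rot: [[-1.0, -0.001, -0.0], [-0.001, 1.0, 0.001], [0.0, 0.001, -1.0]]
ft_force: [1.2, -0.6, -0.7]
grip_width: 0.0001
gripper_force: 0.0
time_s: 25.05
position: [0.3513, -0.3423, 0.207]
tool_rot: [[-1.0, 0.001, -0.0], [0.001, 1.0, 0.001], [0.0, 0.001, -1.0]]
ft_force: [-0.1, 0.4, -1.1]
grip_width: 0.0002
gripper_force: 0.0
```

View pics/c7.png

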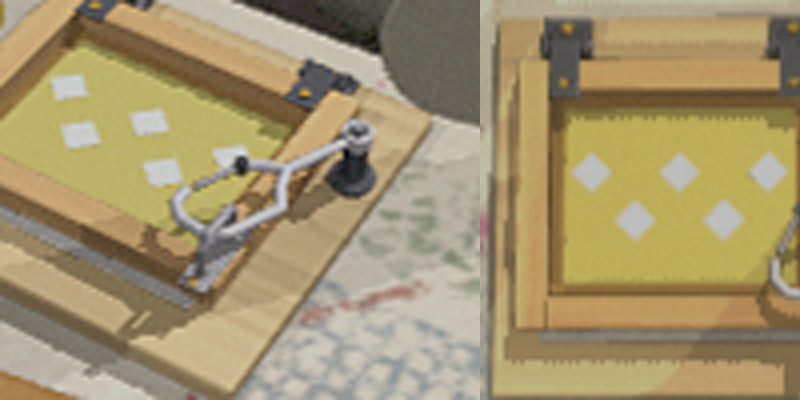

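The loop is closed round the eye leg at (215,235) and the gate from (240,163) to (190,188) is shut. The screen is flat. Handing in.

```bash
python3 -c "
from rig import env
print(env.close_job())"
```

```text
the job is handed in; nothing more can be done
None
```

The job is handed in at about 25 s of the 72 s allowed: the brown jar stands on the table, the green jar is out of the swing, the screen is shut, and the hook is round the eye with its gate closed. The simulator gave no pass or fail result.

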